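# Fill the jar crate and latch its gate

### The job

Finish the row of dark red jars in the wooden display crate: take the two that stand loose on the table and stand each one upright, centred on its own free cork pad beside the one already there. Then swing the crate's gate shut and push it, firmly but without forcing it, until it is fully home on its spring catch and stays shut by itself. Leave the yellow mustard jar and everything else on the counter alone.

Things in the scene. Friction and masses are not known exactly. Their poses are not given: they have to be found in the camera images.
- crate: Fixed open-topped wooden crate. Origin: centre of its underside; x points from the open front to the back wall, y left along the row. Inner floor 12 mm above the table, 230 mm wide inside; back wall's inner face at x = 65 mm, front edge at x = -65 mm; walls 10 mm thick, 100 mm high. Outside its right wall stands the black catch housing: x -74 to -27 (give or take 13), y -129 to -176 mm, 90 mm high
- pad0 (a point): Centre of the leftmost cork pad (62 mm diameter disc on the crate's floor), on which jar_c already stands; 12 mm above the table; axes as the crate's
- pad1 (a point): Centre of the middle cork pad, 75 mm to the right of pad0; free at the start
- pad2 (a point): Centre of the rightmost cork pad, 75 mm to the right of pad1; free at the start; 40 mm from the right wall
- jar_a: Loose jar to be put in the crate: dark red jar, black cap, white label, diameter 54 mm, 85 mm tall, 0.25 kg; origin at the centre of its underside, z up
- jar_b: Loose jar to be put in the crate, the same: dark red jar, black cap, white label, diameter 54 mm, 85 mm tall, 0.25 kg; origin at the centre of its underside, z up
- jar_c: Jar already on pad0 in the crate, the same: dark red jar, black cap, white label, diameter 54 mm, 85 mm tall, 0.25 kg; origin at the centre of its underside, z up
- gate (a joint): Angle of the gate (rad): 0 nominally shut, parallel to the crate's front; positive is open towards the robot (0.6 to 1 at the start). The catch is set by hand, give or take 13 mm in depth, so home on its catch the gate rests anywhere from -0.06 to 0.06; the click must be felt. Off the catch, a weak hinge spring swings it open again, beyond 0.2
- gate_panel: Upright wooden gate, 12 mm thick, 6 to 100 mm above the table. Origin on the hinge axis at table height, at (-86, 125) mm in the crate's frame; the panel runs along its own -y from 8 to 290 mm from the hinge, outer face at its x = -6 mm. A steel tongue with a brass bump, 265 mm from the hinge on the inner face, clicks past a spring ball in the catch housing, then meets a rubber stop
- gate_hinge (a point): Hinge axis of the gate, 65 mm above the table; axes as gate_panel
- gate_push (a point): Place to push: on the gate's outer face in line with the catch, 262 mm from the hinge, 65 mm above the table; axes as gate_panel, x into the crate. Here the spring ball gives way at about 9 N, the gate then snaps in by about 3 mm, and on the stop the force climbs about 12 N per mm. More than 22 N on the gate counts as forcing it
- mustard: Bystander: jar of the same size (54 mm diameter, 85 mm tall) but yellow with a white cap and green label, on the table among the dark jars; stays where it is. Origin at the centre of its underside
- wedge: Bystander: pale yellow piece of cheese 90 x 28 x 45 mm lying on the table; origin at the centre of its underside
- wheel: Bystander: orange-yellow cheese wheel, diameter 190 mm, 62 mm high, on a dark board on the left; origin at the centre of its underside
- knife: Bystander: cheese spatula 240 mm long lying on the table on the right; origin on its underside, handle to its -x
- bowl: Bystander: white bowl, diameter 120 mm, 45 mm high, on the right; origin at the centre of its underside
- card: Bystander: white blank price card on a small wooden foot, 90 mm wide, 83 mm high, at the back right; origin at the centre of its underside

How it is judged:
By the outcome, as a careful person would: the job done as asked, in the order asked, and still so for the second after the job is handed in, with the robot touching nothing.
It also fails if it takes over 64 s, if anything falls off the work surface, if the arm or the gripper's body presses on something with over 40 N, if the wrist force passes 120 N, or if a joint passes its speed limit or range.

### The arm

A 6-joint arm with a two-finger parallel gripper is mounted at the origin on the work surface. World frame = base frame: x ahead of the robot, y to its left, z up, the work surface at z = 0. Lengths are in m, angles in rad, forces in N, time in s.
With the tool pointing down it reaches from about 0.25 to 0.8 m from the base axis. Payload 3.9 kg.
Tool frame: the origin (TCP) lies at the very end of the fingers, on their centre line; the grasp point (between the pads) lies 19 mm behind it (robot.grip_point_offset is the z of the grasp point in the tool frame, in m); z points along the fingers, y is the line along which they close (so a half turn about z gives the same grasp; the last joint's range is limited). The gripper opens to 85 mm and grips with 20 to 120 N. Pads are 22 mm wide; open, the fingers measure 114 mm over their backs; the gripper's body (76 mm by 85 mm) begins 54 mm behind the grasp point. The pads swing forward as they close: fully open they stand 13 mm farther back than shut.
Start: joints at [-1.336, 0.26, -0.138, 1.173, 0, 1.571], TCP at [0.122, -0.511, 0.231] pointing down, gripper open.
Joint ranges: [-2.78, 2.78], [-0.83, 1.72], [-1.28, 1.37], [-1.9, 2.12], [-1.57, 1.48], [-3.14, 3.14]. Speed limits (rad/s): [2.57, 2.57, 3.14, 3.14, 3.14, 3.14].

### API

Orientations are given as a unit quaternion [x, y, z, w].
In Python, from plant import robot gives the robot as it stands.
- The arm moves only by the shell command python3 -m creep 'ROWS' [OPENING] [FORCE]. ROWS is a JSON object of lists of equal length, an entry for each row: "delta_pos": the shift along the tool's x, y, z in cm, a list of three; "delta_rot": the turn, a rotation vector about the tool's x, y, z in rad, a list of three. A call has 1 to 20 rows; each row shifts and turns the commanded pose from where the row before left it, along the tool's axes as they then stand; what a row does not reach is not made up. A row lasts 1/8 s, in which the tool goes at most 62.5 mm and 10.7 degrees, less where a joint would pass 70% of its speed; a pose out of reach is approached as far as the arm can. A call with a gripper value outside its range is refused whole. OPENING is the opening in per cent of the stroke, from 0 (shut) to 100 (fully open), set as the call begins (- or left out, the last holds). The fingers move at their own pace and stop on an object; FORCE is the grip in N (left out, the last holds). Time passes only in rows, so rows that do not move let the fingers close. It gives the time, the measured TCP pose, the force, the opening and the grip force at its end, in the units of the state.
- robot.get_obs(): the state, without advancing time (a new reading comes with each control period).
- robot.grab_frame(name): name is "scene" or "side" or "wrist"; returns the picture (480x640x3 uint8, red, green, blue); there is no depth.
- robot.camera_model(name): a dict with "fx", "fy", "cx", "cy" (pixels), "rvec" (rotation vector, rad) and "tvec" (3), from world to camera coordinates, as OpenCV has them. Camera axes: x right, y down, z forward; pixel columns grow to the right and rows downward; lengths in m; the calibration is good to about 2 mm. A picture is of the moment at which its call begins: read the wrist's pose just before it. camera_model takes no time and is no camera call; for the wrist camera it gives the pose at the moment of the call.
- robot.job_done(): hands the job in; it is judged then, once.
The state is a dict: "t": time; "q": joint angles; "dq": joint speeds; "tau": joint torques, N m; "position": TCP position; "eef_rot": TCP orientation; "ft_force": force on the tool from outside, world axes, zero at the start; "torque": the same for the moment, N m; "width": finger opening in m; "gripper_force": force on a finger pad.
Only numpy, scipy, OpenCV 4.12 (cv2) and the standard library are available. Lean on these libraries where they do the work, as an engineer would, in place of code of your own. Each camera call takes 0.05 s, during which the arm holds its last target. There are 200 camera calls.

## Working session

There is one attempt and no reset: what is moved stays moved. The work goes in short steps, Python scripts to look and compute and a shell command to move; the robot and the scene stay as the last step left them, time stands still between calls to the robot, and variables do not carry over. Pictures are saved under pics/ and viewed, at most 10 in all, crops included, and the job is handed in when it is done.

```bash
mkdir -p pics; ls; python3 - <<'E'
from plant import robot
import cv2
for n in ("scene","side"):
    cv2.imwrite(f"pics/{n}0.png",robot.grab_frame(n)[:,:,::-1])
    print(n,robot.camera_model(n))
o=robot.get_obs();print(o['t'],o['position'],o['eef_rot'],o['width'],robot.grip_point_offset)
E
```

```text
pics
scene {'fx': 512.1424452235091, 'fy': 512.1424452235091, 'cx': 322.3638469666424, 'cy': 234.51484989592598, 'rvec': array([ 2.06764137,  1.53667192, -0.49827659]), 'tvec': array([-0.18135715, -0.38056249,  1.98378316])}
side {'fx': 597.535318135964, 'fy': 597.535318135964, 'cx': 320.46606281749735, 'cy': 239.35301390546024, 'rvec': array([ 0.75469466, -2.53901825,  1.19133579]), 'tvec': array([0.47281315, 0.2314589 , 1.5683463 ])}
0.1 [ 0.12199973 -0.50999402  0.23056031] [ 9.93114784e-01  1.17142042e-01 -1.04863924e-04 -8.69733712e-04] 0.08490901897475904 -0.0187
```

View pics/scene0.png

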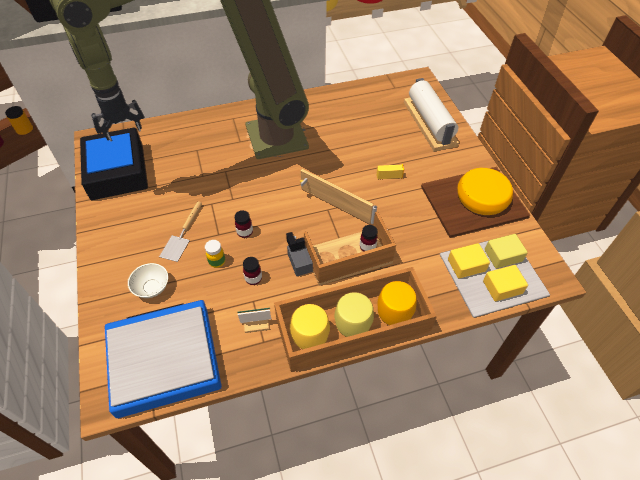

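View pics/side0.png

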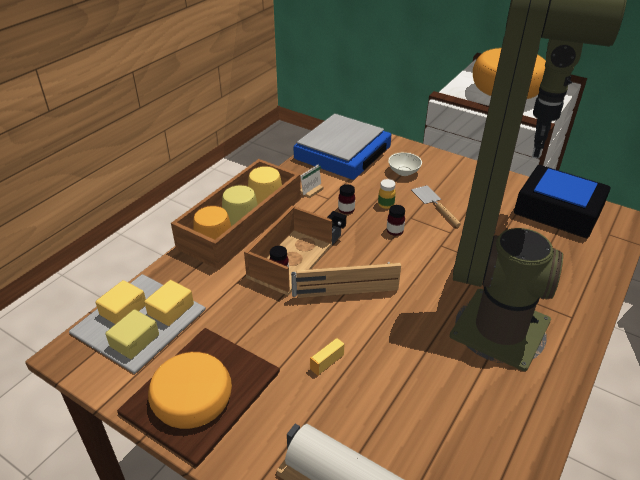

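The scene view shows loose jars near (243,223) and (252,270), and mustard near (214,253). The crate is around (345,250) with jar_c at (369,238), and the gate is open, running from (374,210) to (303,180). The side view agrees. I'll enlarge both.

```bash
python3 - <<'E'
import cv2
a=cv2.imread("pics/scene0.png")[160:300,200:400]; b=cv2.imread("pics/side0.png")[170:310,230:430]
cv2.imwrite("pics/sc.png",cv2.resize(a,None,fx=4,fy=4,interpolation=cv2.INTER_CUBIC))
cv2.imwrite("pics/sd.png",cv2.resize(b,None,fx=4,fy=4,interpolation=cv2.INTER_CUBIC))
E
```

```text
(no output)
```

View pics/sc.png

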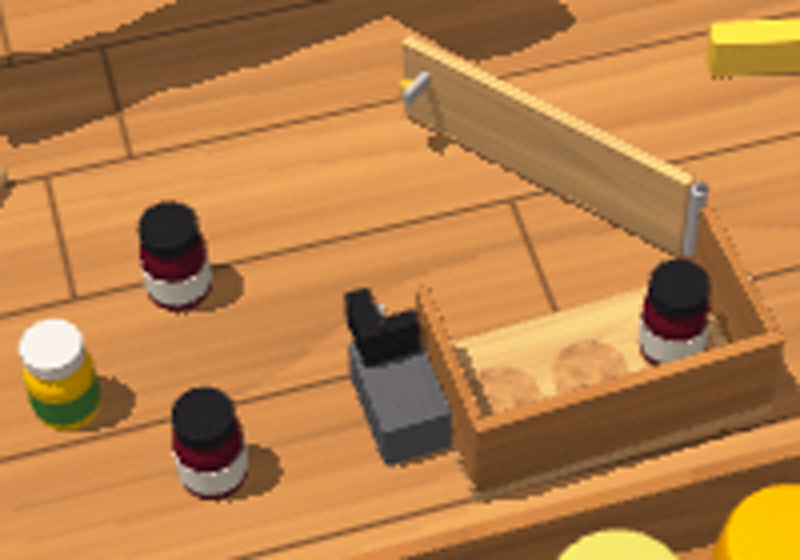

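View pics/sd.png

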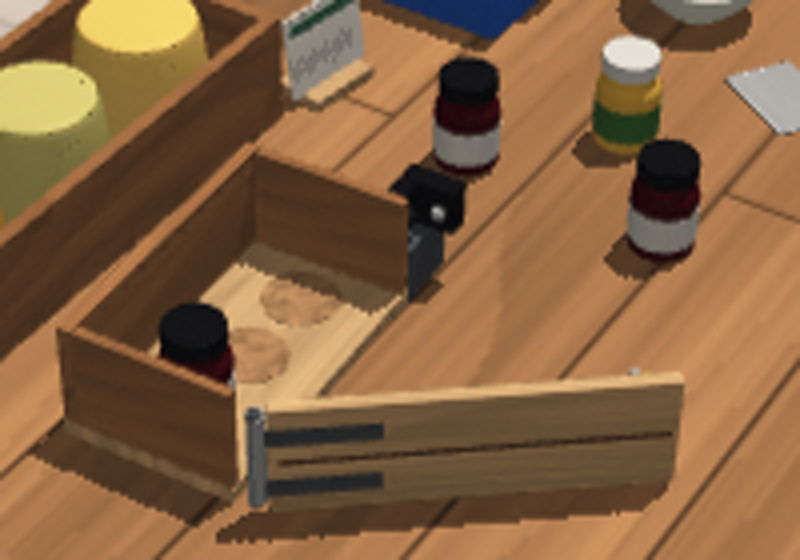

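Enlarged scene: cap centres at crop (169,217), (204,403), jar_c (680,276), mustard (52,336). Side: (668,153), (469,72), (194,318), (631,52). Crate corners are readable in both, so I'll fit.

```bash
cat > h.py <<'E'
import numpy as np,cv2
from plant import robot
from scipy.optimize import least_squares
from scipy.spatial.transform import Rotation as R
M={n:robot.camera_model(n) for n in("scene","side")}
def proj(m,P):
    K=np.array([[m['fx'],0,m['cx']],[0,m['fy'],m['cy']],[0,0,1]])
    return cv2.projectPoints(np.array(P,float).reshape(-1,1,3),m['rvec'],m['tvec'],K,None)[0].reshape(-1,2)
def onplane(m,uv,z):
    Rm=cv2.Rodrigues(m['rvec'])[0]; c=-Rm.T@m['tvec']
    d=Rm.T@np.array([(uv[0]-m['cx'])/m['fx'],(uv[1]-m['cy'])/m['fy'],1]); return (c+d*(z-c[2])/d[2])[:2]
def T(p,P):
    c,s=np.cos(p[2]),np.sin(p[2]);P=np.atleast_2d(P)
    return np.c_[p[0]+c*P[:,0]-s*P[:,1],p[1]+s*P[:,0]+c*P[:,1],P[:,2]]
E
cat > fit.py <<'E'
from h import *
sc=lambda u,v:(u/4+199.6,v/4+159.6); sd=lambda u,v:(u/4+229.6,v/4+169.6)
for n,a,b in(("near",(169,217),(668,153)),("far",(204,403),(469,72)),("c",(680,276),(194,318)),("mus",(52,336),(631,52))):
    print(n,onplane(M['scene'],sc(*a),.085).round(4),onplane(M['side'],sd(*b),.085).round(4))
C=[("scene",sc(483,429),(.075,-.125,.1)),("scene",sc(783,344),(.075,.125,.1)),("scene",sc(425,288),(-.065,-.125,.1)),
("scene",sc(706,206),(-.065,.125,.1)),("scene",sc(480,492),(.075,-.125,0)),
("side",sd(60,328),(.075,.125,.1)),("side",sd(237,395),(-.065,.125,.1)),("side",sd(257,150),(.075,-.125,.1)),("side",sd(408,203),(-.065,-.12,.1)),("side",sd(237,496),(-.065,.125,0)),
("scene",sc(590,366),(0,0,.012)),("side",sd(257,354),(0,0,.012)),("scene",sc(508,390),(0,-.075,.012)),("side",sd(299,299),(0,-.075,.012))]
C=[c for c in C if abs(c[2][0])>0 or 1]
f=lambda p:np.concatenate([proj(M[n],T(p,P))[0]-uv for n,uv,P in C])
r=least_squares(f,[.6,-.0,0],loss='soft_l1');p=r.x;print("crate",p);print(f(p).reshape(-1,2).round(1).tolist())
print("pads",T(p,[[0,.075,.012],[0,0,.012],[0,-.075,.012]]).round(4).tolist())
h=T(p,[-.086,.125,0])[0];
G=[("scene",sc(404,38),(-.006,-.29,.1)),("side",sd(684,374),(-.006,-.29,.1)),("side",sd(670,487),(-.006,-.29,.006))]
g=lambda a:np.concatenate([proj(M[n],T([h[0],h[1],p[2]+s*a[0]],P))[0]-uv for n,uv,P in G])
for s in(1,-1):
    r=least_squares(g,[.8]);print(s,r.x,r.cost,r.fun.round(1))
print("hinge",h,"catch",T(p,[[-.074,-.129,.09],[-.027,-.176,.09]]).tolist())
E
python3 fit.py
```

```text
near [ 0.4136 -0.2073] [ 0.4241 -0.2119]
far [ 0.5973 -0.2184] [ 0.6069 -0.2208]
c [0.5861 0.1655] [0.6129 0.1432]
mus [ 0.5036 -0.3169] [ 0.5121 -0.317 ]
crate [0.60437393 0.08858113 0.06164968]
[[-1.5, -0.1], [0.5, -2.5], [-2.6, -0.5], [0.9, -1.4], [-0.9, 1.8], [-0.0, 0.5], [-1.0, 0.9], [-1.7, -2.0], [0.3, -0.2], [0.1, 2.3], [0.1, 1.0], [-1.4, 0.7], [-1.3, 1.7], [1.1, 0.1]]
pads [[0.5998, 0.1634, 0.012], [0.6044, 0.0886, 0.012], [0.609, 0.0137, 0.012]]
1 [-0.92218833] 6.362453304893975 [-0.  -0.7  1.5  0.9  1.9 -2.4]
-1 [0.92218828] 6.362453304913956 [-0.  -0.7  1.5  0.9  1.9 -2.4]
hinge [0.51083598 0.20804515 0.        ] catch [[0.5384622829850891, -0.04473298928543655, 0.09], [0.5882686951962712, -0.08874800152728193, 0.09]]
```

```bash
python3 -m creep '{"delta_pos":[[2,-1.2,0],[4,-2.5,0],[4,-2.5,0],[4,-2.5,0],[4,-2.5,0],[4,-2.5,0],[4,-2.5,0],[4,-2.5,0],[4,-2.5,0],[2,-1.0,0],[0,0,0],[0,0,0],[0,0,0],[0,0,0],[0,0,0],[0,0,0],[0,0,0],[0,0,0],[0,0,0]],"delta_rot":[[0,0,0],[0,0,0],[0,0,0],[0,0,0],[0,0,0],[0,0,0],[0,0,0],[0,0,0],[0,0,0],[0,0,0],[0,0,-0.175],[0,0,-0.175],[0,0,-0.175],[0,0,-0.175],[0,0,-0.175],[0,0,-0.175],[0,0,-0.175],[0,0,-0.175],[0,0,0]]}' 100 40
cat > look.py <<'E'
from h import *
import sys
o=robot.get_obs();m=robot.camera_model("wrist");im=robot.grab_frame("wrist")
cv2.imwrite(f"pics/{sys.argv[1]}.png",im[:,:,::-1]);np.save(f"pics/{sys.argv[1]}.npy",m,allow_pickle=True)
Rm=cv2.Rodrigues(m['rvec'])[0];print(o['t'],o['position'],R.from_quat(o['eef_rot']).as_matrix().round(3).tolist(),"cam",-Rm.T@m['tvec'],Rm[2],o['q'].round(2) if hasattr(o['q'],'round') else o['q'])
for P in eval(sys.argv[2]) if len(sys.argv)>2 else []: print(P,proj(m,P).round().tolist())
E
python3 look.py w1 "[(.42,-.21,.085),(.603,-.22,.085),(.609,.014,.012)]"
```

```text
t: 2.48
position: [0.4203, -0.2108, 0.2309]
eef_rot: [0.685, 0.729, -0.0, -0.0]
ft_force: [-0.1, 0.4, -0.4]
width: 0.0851
gripper_force: 0.0
2.475 [ 0.4203024  -0.21076091  0.23091703] [[-0.062, 0.998, -0.001], [0.998, 0.062, 0.0], [0.001, -0.001, -1.0]] cam [ 0.41486136 -0.13697567  0.37353709] [ 0.01680096 -0.29199727 -0.95627157] [-0.46  0.17 -0.26  1.14  0.    1.04]
(0.42, -0.21, 0.085) [[314.0, 224.0]]
(0.603, -0.22, 0.085) [[513.0, 247.0]]
(0.609, 0.014, 0.012) [[534.0, -19.0]]
```

View pics/w1.png

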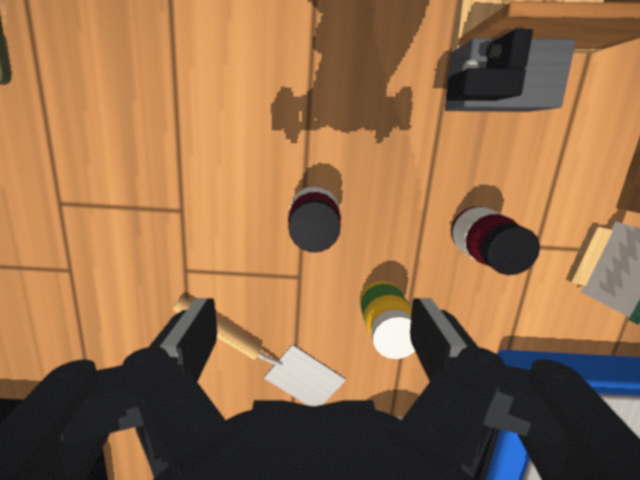

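The near cap's top disc is at about (315,226), the far one at (512,250), and mustard is clear at (395,335). All agree with the predictions.

```bash
python3 - <<'E'
from h import *
m=np.load("pics/w1.npy",allow_pickle=True).item()
for u in((315,227),(512,250)): print(onplane(m,u,.085))
E
```

```text
[ 0.42093253 -0.21278458]
[ 0.6030112  -0.22330625]
```

```bash
python3 -m creep '{"delta_pos":[[-0.15,0,4],[0,0,5],[0,0,5],[0,0,4],[0,0,2],[0,0,0.9],[0,0,0]],"delta_rot":[[0,0,0],[0,0,0],[0,0,0],[0,0,0],[0,0,0],[0,0,0],[0,0,0]]}' 
python3 -m creep '{"delta_pos":[[0,0,0],[0,0,0],[0,0,0],[0,0,0],[0,0,0],[0,0,0]],"delta_rot":[[0,0,0],[0,0,0],[0,0,0],[0,0,0],[0,0,0],[0,0,0]]}' 0 40
```

```text
t: 3.4
position: [0.4206, -0.2124, 0.0222]
eef_rot: [0.685, 0.729, -0.0, -0.0]
ft_force: [-0.0, 0.3, 0.2]
width: 0.0857
gripper_force: 0.0
t: 4.15
position: [0.4215, -0.2129, 0.0235]
eef_rot: [0.684, 0.729, 0.0, 0.001]
ft_force: [-1.0, 1.0, 6.2]
width: 0.0524
gripper_force: 41.7
```

```bash
python3 -m creep '{"delta_pos":[[0,0,-1],[0,0,-3],[0,0,-4],[0,0,-4],[0,0,-1.2],[1.4,2,0],[2.8,4,0],[2.8,4,0],[2.8,4,0],[2.8,4,0],[1.4,2,0],[0,0,0],[0,0,0]],"delta_rot":[[0,0,0],[0,0,0],[0,0,0],[0,0,0],[0,0,0],[0,0,0],[0,0,0],[0,0,0],[0,0,0],[0,0,0],[0,0,0],[0,0,0],[0,0,0]]}' 
python3 look.py w2 "[(.609,.0137,.012),(.6044,.0886,.012),(.5998,.1634,.097)]"
```

```text
t: 5.78
position: [0.6099, -0.0602, 0.1532]
eef_rot: [0.684, 0.729, -0.001, -0.001]
ft_force: [-0.4, -0.5, -2.5]
width: 0.0524
gripper_force: 42.5
5.775 [ 0.60986453 -0.06016192  0.15316936] [[-0.064, 0.998, -0.003], [0.998, 0.064, -0.0], [0.0, -0.003, -1.0]] cam [0.60460249 0.01368124 0.29574359] [ 0.01526476 -0.29250079 -0.95614344] [-0.1   0.45 -0.06  1.07 -0.    1.41]
(0.609, 0.0137, 0.012) [[320.0, 139.0]]
(0.6044, 0.0886, 0.012) [[320.0, 35.0]]
(0.5998, 0.1634, 0.097) [[325.0, -216.0]]
```

View pics/w2.png

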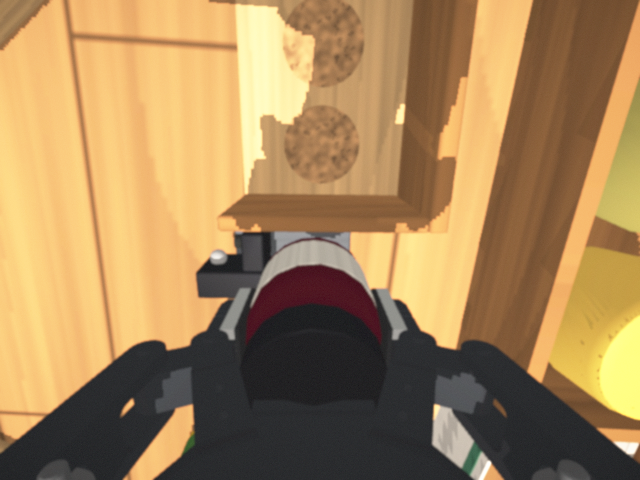

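pad2 is at about (321.5,144) and pad1 at about (324,41). The jar sits centred between the fingers and upright.

```bash
python3 - <<'E'
from h import *
m=np.load("pics/w2.npy",allow_pickle=True).item()
a=onplane(m,(321.5,144),.012);b=onplane(m,(324,41.5),.012)
d=b-a;print(a,b,np.linalg.norm(d),"yaw",np.arctan2(-d[0],d[1]))
# right wall top edge line, crate corners at z=.1
for u in((219,230),(447,232),(250,195),(411,195)): print(u,onplane(m,u,.1))
E
```

```text
[0.61080922 0.00977433] [0.60738729 0.08425583] 0.0745600702771216 yaw 0.045911081072232296
(219, 230) [ 0.54976523 -0.04356223]
(447, 232) [ 0.68932339 -0.03577926]
(250, 195) [ 0.56857639 -0.02075146]
(411, 195) [ 0.66391143 -0.01460291]
```

```bash
python3 -m creep '{"delta_pos":[[1.4,0.1,0],[2.8,0.2,0],[2.2,0.2,0],[0.6,0.1,0],[0,0,0],[0,0,2],[0,0,3],[0,0,3],[0,0,2],[0,0,1],[0,0,0.3],[0,0,0.2],[0,0,0.1],[0,0,0]],"delta_rot":[[0,0,0],[0,0,0],[0,0,0],[0,0,0],[0,0,0],[0,0,0],[0,0,0],[0,0,0],[0,0,0],[0,0,0],[0,0,0],[0,0,0],[0,0,0],[0,0,0]]}' 
```

```text
t: 7.58
position: [0.6132, 0.0103, 0.0389]
eef_rot: [0.684, 0.729, 0.0, 0.0]
ft_force: [-0.3, -0.0, -2.6]
width: 0.0525
gripper_force: 42.5
```

```bash
python3 -m creep '{"delta_pos":[[0,-0.15,0],[0,0,0.1],[0,0,0.1],[0,0,0.1],[0,0,0]],"delta_rot":[[0,0,0],[0,0,0],[0,0,0],[0,0,0],[0,0,0]]}' 
```

```text
t: 8.2
position: [0.6114, 0.0102, 0.0356]
eef_rot: [0.684, 0.729, 0.0, 0.0]
ft_force: [-1.7, 0.3, 1.2]
width: 0.0524
gripper_force: 42.8
```

```bash
python3 -m creep '{"delta_pos":[[0,0,0],[0,0,0],[0,0,0],[0,0,0],[0,0,-1],[0,0,-2],[0,0,-4],[0,0,-5],[0,0,-2]],"delta_rot":[[0,0,0],[0,0,0],[0,0,0],[0,0,0],[0,0,0],[0,0,0],[0,0,0],[0,0,0],[0,0,0]]}' 80
python3 -m creep '{"delta_pos":[[-2,0,0],[-4,-0.2,0],[-5,-0.5,0],[-5,-0.5,0],[-4,-0.5,0],[-2.5,-0.4,0],[-0.6,0,0],[0,0,0]],"delta_rot":[[0,0,0],[0,0,0],[0,0,0],[0,0,0],[0,0,0],[0,0,0],[0,0,0],[0,0,0]]}' 100
```

```text
t: 9.32
position: [0.6152, 0.0104, 0.1805]
eef_rot: [0.684, 0.729, 0.004, 0.004]
ft_force: [-0.3, 0.4, -0.1]
width: 0.0684
gripper_force: 0.0
t: 10.32
position: [0.605, -0.2219, 0.1746]
eef_rot: [0.684, 0.729, 0.0, -0.0]
ft_force: [-0.3, 0.2, -0.4]
width: 0.0856
gripper_force: 0.0
```

```bash
python3 -m creep '{"delta_pos":[[0,-0.2,2],[0,0,4],[0,0,4],[0,0,3],[0,0,1.5],[0,0,0.7],[0,0,0]],"delta_rot":[[0,0,0],[0,0,0],[0,0,0],[0,0,0],[0,0,0],[0,0,0],[0,0,0]]}' 
python3 -m creep '{"delta_pos":[[0,0,0],[0,0,0],[0,0,0],[0,0,0],[0,0,0],[0,0,0]],"delta_rot":[[0,0,0],[0,0,0],[0,0,0],[0,0,0],[0,0,0],[0,0,0]]}' 0 40
```

```text
t: 11.2
position: [0.6037, -0.2216, 0.0237]
eef_rot: [0.684, 0.73, 0.0, 0.0]
ft_force: [-0.1, 0.1, 0.3]
width: 0.0852
gripper_force: 0.0
t: 11.95
position: [0.6046, -0.2222, 0.025]
eef_rot: [0.684, 0.729, 0.001, 0.001]
ft_force: [0.8, -0.2, 6.0]
width: 0.053
gripper_force: 42.0
```

```bash
python3 -m creep '{"delta_pos":[[0,0,-1],[0,0,-3],[0,0,-4],[0,0,-4],[0,0,-2],[2.1,0.2,0],[4,0.4,0],[5,0.5,0],[4,0.4,0],[1,0.1,0],[0,0,0],[0,0,0]],"delta_rot":[[0,0,0],[0,0,0],[0,0,0],[0,0,0],[0,0,0],[0,0,0],[0,0,0],[0,0,0],[0,0,0],[0,0,0],[0,0,0],[0,0,0]]}' 
python3 look.py w3 "[(.6117,.0098,.097),(.6076,.0847,.012)]"
```

```text
t: 13.45
position: [0.6085, -0.0608, 0.1628]
eef_rot: [0.684, 0.729, -0.0, -0.0]
ft_force: [-1.4, -0.4, -2.3]
width: 0.0528
gripper_force: 42.5
13.45 [ 0.60846225 -0.06081542  0.16278414] [[-0.063, 0.998, -0.001], [0.998, 0.063, -0.0], [-0.0, -0.001, -1.0]] cam [0.60294891 0.01307869 0.305332  ] [ 0.01698221 -0.2927842  -0.95602773] [-0.1   0.44 -0.04  1.09 -0.    1.41]
(0.6117, 0.0098, 0.097) [[328.0, 145.0]]
(0.6076, 0.0847, 0.012) [[325.0, 43.0]]
```

View pics/w3.png

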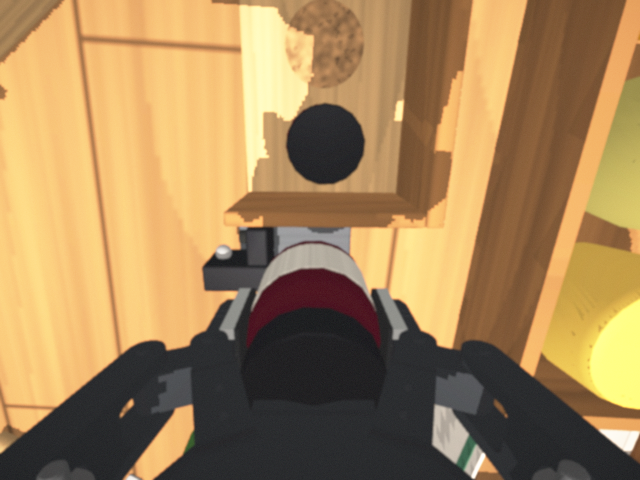

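The cap on pad2 is at (325.5,144) against a predicted (328,145), so that jar is upright and within about 1 mm. pad1 is at (325,43), as predicted.

```bash
python3 -m creep '{"delta_pos":[[2,0.1,0],[4,0.2,0],[5,0.3,0],[2.9,0.1,0],[0.6,0,0],[0,0,0],[0,0,2],[0,0,3],[0,0,3],[0,0,2],[0,0,1.5],[0,0,0.4],[0,0,0.2],[0,0,0]],"delta_rot":[[0,0,0],[0,0,0],[0,0,0],[0,0,0],[0,0,0],[0,0,0],[0,0,0],[0,0,0],[0,0,0],[0,0,0],[0,0,0],[0,0,0],[0,0,0],[0,0,0]]}' 
```

```text
t: 15.25
position: [0.6072, 0.0851, 0.043]
eef_rot: [0.684, 0.729, 0.001, 0.0]
ft_force: [-0.1, 0.3, -2.1]
width: 0.0528
gripper_force: 42.5
```

```bash
python3 -m creep '{"delta_pos":[[0,0,0.2],[0,0,0.2],[0,0,0.1],[0,0,0.1],[0,0,0]],"delta_rot":[[0,0,0],[0,0,0],[0,0,0],[0,0,0],[0,0,0]]}' 
```

```text
t: 15.88
position: [0.6065, 0.0851, 0.037]
eef_rot: [0.684, 0.729, 0.0, 0.0]
ft_force: [-2.4, 0.5, 3.6]
width: 0.0525
gripper_force: 43.0
```

```bash
python3 -m creep '{"delta_pos":[[0,0,0],[0,0,0],[0,0,0],[0,0,0],[0,0,-1],[0,0,-2],[0,0,-4],[0,0,-5],[0,0,-2],[0,0,0]],"delta_rot":[[0,0,0],[0,0,0],[0,0,0],[0,0,0],[0,0,0],[0,0,0],[0,0,0],[0,0,0],[0,0,0],[0,0,0]]}' 80
cat > path.py <<'E'
from h import *
print("wedge",onplane(M['scene'],(388,172),.045))
o=robot.get_obs();t=np.array(o['position'][:2]);Rt=R.from_quat(o['eef_rot']).as_matrix();print(t,o['position'][2])
h=np.array([.515,.2048]);yaw=.055;a,b=.0145,.011;p=t
ths=[.92+.12]+list(np.arange(.92,.05,-.1))+[.12]
for th in ths:
    s=.2+.062*(.92-min(th,.92))/.8; f=yaw-th;n=np.array([np.cos(f),np.sin(f)])
    hh=a*abs(np.cos(f-.063))+b*abs(np.sin(f-.063))
    c=h+s*np.array([np.sin(f),-np.cos(f)])-n*(.006+hh)
    d=Rt[:2,:2].T@(c-p)*100;print(round(th,2),c.round(4),d.round(2));p=c
E
python3 path.py
```

```text
t: 17.12
position: [0.6094, 0.0854, 0.1795]
eef_rot: [0.684, 0.729, 0.003, 0.002]
ft_force: [-0.1, -0.7, -0.2]
width: 0.0684
gripper_force: 0.0
wedge [0.33952664 0.32871185]
[0.60942107 0.08541701] 0.17946739991427446
1.04 [0.3358 0.1132] [  4.52 -27.13]
0.92 [0.3475 0.093 ] [-2.1   1.05]
0.82 [0.3539 0.0715] [-2.18  0.5 ]
0.72 [0.363  0.0501] [-2.19  0.78]
0.62 [0.375  0.0292] [-2.16  1.06]
0.52 [0.3899 0.0091] [-2.1   1.36]
0.42 [ 0.4076 -0.0097] [-2.    1.64]
0.32 [ 0.428 -0.027] [-1.85  1.92]
0.22 [ 0.4509 -0.0423] [-1.67  2.19]
0.12 [ 0.4762 -0.0552] [-1.45  2.44]
0.12 [ 0.4762 -0.0552] [-0.  0.]
```

```bash
python3 -m creep '{"delta_pos":[[0.5,-2.5,0],[1,-5,0],[1,-5,0],[1,-5,0],[1,-5,0],[0.5,-3.5,0],[0.5,-2,0],[0,0,0],[0,0,2],[0,0,4],[0,0,4],[0,0,2.5],[0,0,0.8],[0,0,0]],"delta_rot":[[0,0,0],[0,0,0],[0,0,0],[0,0,0],[0,0,0],[0,0,0],[0,0,0],[0,0,0],[0,0,0],[0,0,0],[0,0,0],[0,0,0],[0,0,0],[0,0,0]]}' 0
python3 path.py
```

```text
t: 18.88
position: [0.3246, 0.1222, 0.0432]
eef_rot: [0.684, 0.729, -0.0, 0.0]
ft_force: [0.5, -0.6, 0.1]
width: -0.0001
gripper_force: 0.0
wedge [0.33952664 0.32871185]
[0.32463329 0.12216658] 0.04319838345580012
1.04 [0.3358 0.1132] [-0.97  1.05]
0.92 [0.3475 0.093 ] [-2.1   1.05]
0.82 [0.3539 0.0715] [-2.18  0.5 ]
0.72 [0.363  0.0501] [-2.19  0.78]
0.62 [0.375  0.0292] [-2.16  1.07]
0.52 [0.3899 0.0091] [-2.1   1.36]
0.42 [ 0.4076 -0.0097] [-1.99  1.64]
0.32 [ 0.428 -0.027] [-1.85  1.93]
0.22 [ 0.4509 -0.0423] [-1.67  2.19]
0.12 [ 0.4762 -0.0552] [-1.45  2.44]
0.12 [ 0.4762 -0.0552] [-0.  0.]
```

```bash
python3 -m creep '{"delta_pos":[[-0.5,0.5,0],[-0.5,0.5,0],[-0.5,0.25,0],[-0.5,0.25,0],[-0.5,0.25,0],[-0.6,0.3,0],[-0.7,0.2,0],[-0.7,0.2,0],[-0.8,0.2,0],[-0.7,0.25,0],[-0.7,0.25,0],[-0.8,0.3,0],[-0.7,0.35,0],[-0.7,0.35,0],[-0.8,0.4,0],[-0.7,0.45,0],[-0.7,0.45,0],[-0.7,0.45,0],[0,0,0]],"delta_rot":[[0,0,0],[0,0,0],[0,0,0],[0,0,0],[0,0,0],[0,0,0],[0,0,0],[0,0,0],[0,0,0],[0,0,0],[0,0,0],[0,0,0],[0,0,0],[0,0,0],[0,0,0],[0,0,0],[0,0,0],[0,0,0],[0,0,0]]}'
python3 look.py w4; python3 path.py|sed -n 2p
```

```text
t: 21.25
position: [0.3908, 0.0076, 0.0434]
eef_rot: [0.684, 0.729, 0.0, 0.0]
ft_force: [-0.0, -0.2, -1.0]
width: -0.0003
gripper_force: 0.0
21.25 [0.39080379 0.00755873 0.04336761] [[-0.063, 0.998, 0.001], [0.998, 0.063, -0.0], [-0.0, 0.001, -1.0]] cam [0.38505817 0.08143748 0.18590002] [ 0.01857134 -0.29262351 -0.95604738] [ 0.02  0.22 -0.76  0.59 -0.    1.53]
[0.39029974 0.0078178 ] 0.043281434767744036
```

View pics/w4.png

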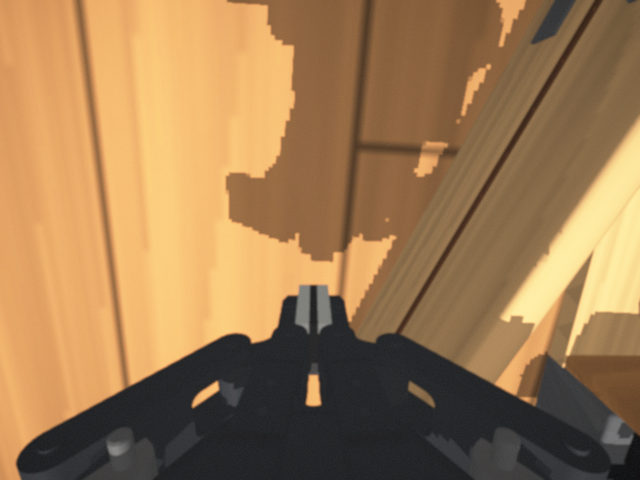

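The closed fingers are on the gate's outer face at (320,300), and the gate is following them. I'll continue, raising the tool 1 cm so the finger linkage stays clear of the gate's top edge.

```bash
python3 -m creep '{"delta_pos":[[-0.5,0.4,-0.1],[-0.7,0.6,-0.2],[-0.8,0.65,-0.2],[-0.6,0.6,-0.2],[-0.6,0.6,-0.2],[-0.6,0.7,-0.2],[-0.6,0.7,0],[-0.6,0.7,0],[-0.5,0.7,0],[-0.5,0.7,0],[-0.5,0.7,0],[-0.5,0.7,0],[-0.4,0.7,0],[-0.3,0.5,0],[0,0,0]],"delta_rot":[[0,0,0],[0,0,0],[0,0,0],[0,0,0],[0,0,0],[0,0,0],[0,0,0],[0,0,0],[0,0,0],[0,0,0],[0,0,0],[0,0,0],[0,0,0],[0,0,0],[0,0,0]]}'; python3 path.py|sed -n 2p
```

```text
t: 23.18
position: [0.4859, -0.063, 0.0551]
eef_rot: [0.684, 0.73, 0.001, 0.001]
ft_force: [-0.7, 2.0, 6.5]
width: -0.0001
gripper_force: 1.6
[ 0.48586399 -0.06295252] 0.055107909345874576
```

```bash
python3 -m creep '{"delta_pos":[[0,0,0],[0,0,0]],"delta_rot":[[0,0,0],[0,0,0]]}'; python3 -m creep '{"delta_pos":[[0,0.2,0],[0,0.2,0],[0,0,0]],"delta_rot":[[0,0,0],[0,0,0],[0,0,0]]}'; python3 look.py w5; python3 - <<'E'
import cv2
from plant import robot
a=cv2.imread("pics/w5.png"); b=robot.grab_frame("side")[:,:,::-1][170:310,230:430]; c=robot.grab_frame("scene")[:,:,::-1][160:300,200:400]
r=lambda i,w,h:cv2.resize(i,(w,h),interpolation=cv2.INTER_CUBIC)
cv2.imwrite("pics/mix.png",cv2.vconcat([cv2.hconcat([r(b,400,280),r(c,400,280)]),r(a[200:440],800,300)]))
E
```

```text
t: 23.42
position: [0.4858, -0.063, 0.0551]
eef_rot: [0.684, 0.729, 0.001, 0.001]
ft_force: [-0.5, 1.8, 6.4]
width: -0.0001
gripper_force: 1.5
t: 23.8
position: [0.4868, -0.063, 0.0551]
eef_rot: [0.684, 0.729, -0.001, -0.001]
ft_force: [-7.4, 1.5, 13.7]
width: 0.0001
gripper_force: 3.7
23.8 [ 0.4868093  -0.06295253  0.05511692] [[-0.064, 0.998, -0.003], [0.998, 0.064, -0.0], [0.0, -0.003, -1.0]] cam [0.48145894 0.01091767 0.19767006] [ 0.01575097 -0.29249819 -0.95613635] [-0.13  0.35 -0.51  0.71 -0.    1.38]
```

View pics/mix.png

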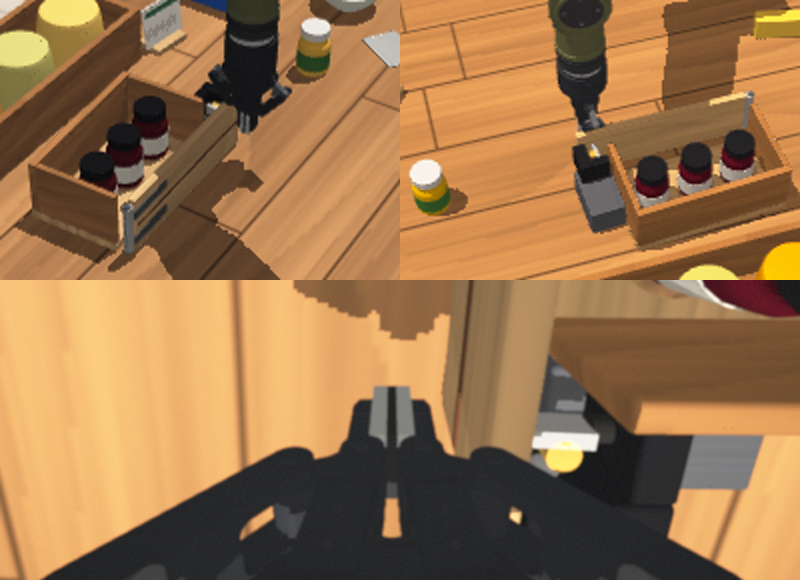

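Side and scene views show the three jars upright in a row and the gate nearly closed. But the wrist view shows the slanted finger linkage riding on the gate's top edge, which explains the z force. I'll back off, turn 90° and push with the narrow side of the fingers.

```bash
python3 -m creep '{"delta_pos":[[0,-0.5,0],[0,-1.5,0],[0.2,-2,0],[0.2,-2,0],[0.2,-1,0],[0,0,0],[0,0,0],[0,0,0],[0,0,0],[0,0,0],[0,0,0],[0,0,0],[0,0,0],[0,0,0],[0,0,0]],"delta_rot":[[0,0,0],[0,0,0],[0,0,0],[0,0,0],[0,0,0],[0,0,-0.174],[0,0,-0.174],[0,0,-0.174],[0,0,-0.174],[0,0,-0.174],[0,0,-0.174],[0,0,-0.174],[0,0,-0.174],[0,0,-0.174],[0,0,0]]}'; python3 look.py w6 "[(.3,0,.1)]"
```

```text
t: 25.82
position: [0.4179, -0.0614, 0.0542]
eef_rot: [-0.029, 1.0, -0.0, -0.0]
ft_force: [-0.1, -0.1, 0.3]
width: 0.0005
gripper_force: 0.0
25.825 [ 0.41793378 -0.0613664   0.05415461] [[-0.998, -0.057, -0.0], [-0.057, 0.998, -0.0], [0.0, -0.0, -1.0]] cam [ 0.34251222 -0.06624511  0.19674876] [ 0.29145513  0.01627293 -0.95644608] [-0.15  0.25 -0.67  0.65 -0.   -0.2 ]
(0.3, 0, 0.1) [[593.0, -26.0]]
```

```bash
python3 -m creep '{"delta_pos":[[-0.6,0,0],[-0.8,0,0],[-0.8,0,0],[-0.8,0,0],[-0.8,0,0],[-0.8,0,0],[-0.8,0,0],[-0.6,0,0],[-0.5,0,0],[0,0,0]],"delta_rot":[[0,0,0],[0,0,0],[0,0,0],[0,0,0],[0,0,0],[0,0,0],[0,0,0],[0,0,0],[0,0,0],[0,0,0]]}';python3 -m creep '{"delta_pos":[[-0.2,0,0],[-0.2,0,0],[0,0,0]],"delta_rot":[[0,0,0],[0,0,0],[0,0,0]]}'
```

```text
t: 27.12
position: [0.4833, -0.0575, 0.0543]
eef_rot: [-0.03, 1.0, -0.0, 0.0]
ft_force: [-0.9, 0.8, -0.9]
width: 0.0001
gripper_force: 0.0
t: 27.5
position: [0.4871, -0.0572, 0.0544]
eef_rot: [-0.03, 1.0, -0.0, 0.0]
ft_force: [1.0, -0.4, 0.9]
width: 0.0
gripper_force: 0.0
```

```bash
python3 -m creep '{"delta_pos":[[-0.2,0,0],[-0.1,0,0],[0,0,0]],"delta_rot":[[0,0,0],[0,0,0],[0,0,0]]}'|sed -n '1,2p;4p';python3 -m creep '{"delta_pos":[[-0.1,0,0],[-0.1,0,0],[0,0,0]],"delta_rot":[[0,0,0],[0,0,0],[0,0,0]]}'|sed -n '1,2p;4p';python3 -m creep '{"delta_pos":[[-0.1,0,0],[-0.1,0,0],[0,0,0]],"delta_rot":[[0,0,0],[0,0,0],[0,0,0]]}'|sed -n '1,2p;4p'
```

```text
t: 27.88
position: [0.4901, -0.057, 0.0543]
ft_force: [-0.5, -0.5, -0.2]
t: 28.25
position: [0.492, -0.0569, 0.0543]
ft_force: [0.4, 1.0, -1.0]
t: 28.62
position: [0.4941, -0.0568, 0.0543]
ft_force: [-0.1, -0.8, 0.1]
```

```bash
python3 -m creep '{"delta_pos":[[-0.1,0,0],[-0.1,0,0],[0,0,0]],"delta_rot":[[0,0,0],[0,0,0],[0,0,0]]}'|sed -n '1,2p;4p';python3 -m creep '{"delta_pos":[[-0.1,0,0],[-0.1,0,0],[0,0,0]],"delta_rot":[[0,0,0],[0,0,0],[0,0,0]]}'|sed -n '1,2p;4p';python3 -m creep '{"delta_pos":[[-0.1,0,0],[-0.1,0,0],[0,0,0]],"delta_rot":[[0,0,0],[0,0,0],[0,0,0]]}'|sed -n '1,2p;4p'
```

```text
t: 29.0
position: [0.4961, -0.0567, 0.0543]
ft_force: [-0.7, -0.2, -0.4]
t: 29.38
position: [0.4979, -0.0566, 0.0543]
ft_force: [-0.3, 0.1, 0.1]
t: 29.75
position: [0.4986, -0.0564, 0.054]
ft_force: [-3.2, -0.4, 1.3]
```

```bash
for i in 1; do :; done; python3 -m creep '{"delta_pos":[[-0.1,0,0],[0,0,0]],"delta_rot":[[0,0,0],[0,0,0]]}'|sed -n '1,2p;4p';python3 -m creep '{"delta_pos":[[-0.1,0,0],[0,0,0]],"delta_rot":[[0,0,0],[0,0,0]]}'|sed -n '1,2p;4p';python3 -m creep '{"delta_pos":[[-0.1,0,0],[0,0,0]],"delta_rot":[[0,0,0],[0,0,0]]}'|sed -n '1,2p;4p'
```

```text
t: 30.0
position: [0.4988, -0.0563, 0.0538]
ft_force: [-6.2, -0.2, 1.6]
t: 30.25
position: [0.499, -0.0563, 0.0537]
ft_force: [-7.6, -0.2, 2.7]
t: 30.5
position: [0.4991, -0.0563, 0.0534]
ft_force: [-8.0, -1.3, 3.9]
```

```bash
python3 -m creep '{"delta_pos":[[-0.05,0,0],[0,0,0]],"delta_rot":[[0,0,0],[0,0,0]]}'|sed -n '1,2p;4p';python3 -m creep '{"delta_pos":[[-0.05,0,0],[0,0,0]],"delta_rot":[[0,0,0],[0,0,0]]}'|sed -n '1,2p;4p';python3 -m creep '{"delta_pos":[[-0.05,0,0],[0,0,0]],"delta_rot":[[0,0,0],[0,0,0]]}'|sed -n '1,2p;4p'
```

```text
t: 30.75
position: [0.4991, -0.0562, 0.0534]
ft_force: [-10.8, 0.1, 4.5]
t: 31.0
position: [0.4992, -0.0562, 0.0533]
ft_force: [-10.2, -0.8, 3.8]
t: 31.25
position: [0.4993, -0.0562, 0.0533]
ft_force: [-11.0, -1.7, 4.8]
```

```bash
python3 -m creep '{"delta_pos":[[-0.05,0,0],[0,0,0]],"delta_rot":[[0,0,0],[0,0,0]]}'|sed -n '1,2p;4p';python3 -m creep '{"delta_pos":[[-0.05,0,0],[0,0,0]],"delta_rot":[[0,0,0],[0,0,0]]}'|sed -n '1,2p;4p'; python3 - <<'E'
import cv2
from plant import robot
a=robot.grab_frame("wrist")[:,:,::-1]; b=robot.grab_frame("side")[:,:,::-1][170:310,230:430]; c=robot.grab_frame("scene")[:,:,::-1][160:300,200:400]
r=lambda i,w,h:cv2.resize(i,(w,h),interpolation=cv2.INTER_CUBIC)
cv2.imwrite("pics/mix2.png",cv2.hconcat([r(a,400,300),r(c[20:90,80:180],400,280+20)]))
E
```

```text
t: 31.5
position: [0.4993, -0.0562, 0.0531]
ft_force: [-11.0, -0.5, 5.2]
t: 31.75
position: [0.4994, -0.0562, 0.0531]
ft_force: [-11.7, -1.1, 5.2]
```

View pics/mix2.png

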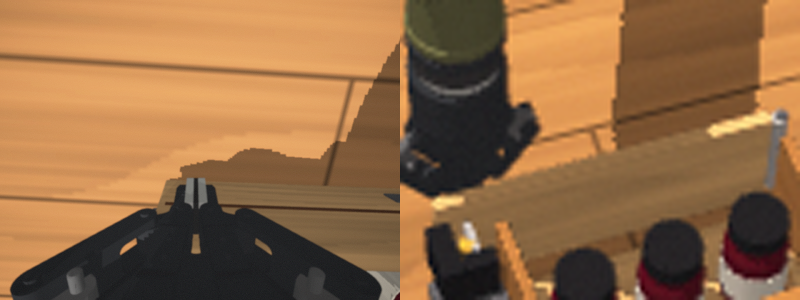

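The bump sits at the catch housing and the gate looks parallel to the crate front. I can't tell by eye whether it has latched, so I'll back off and test that numerically.

```bash
python3 -c "
from plant import robot;import numpy as np
np.save('pics/s1.npy',robot.grab_frame('side'))"
python3 -m creep '{"delta_pos":[[0.5,0,0],[2,0,0],[3,0,0],[2.5,0,0],[0,0,0],[0,0,0]],"delta_rot":[[0,0,0],[0,0,0],[0,0,0],[0,0,0],[0,0,0],[0,0,0]]}'|sed -n '1,2p;4p'
cat > ang.py <<'E'
from h import *
A=np.load('pics/s1.npy').astype(int);B=robot.grab_frame('side').astype(int);np.save('pics/s2.npy',B.astype(np.uint8))
h=(.515,.2048)
# compare along the gate's top strip at 40..180 mm from the hinge, where the arm does not show
for th in(.06,.0):
    P=T([*h,.055-th],[[-.006,-s,z] for s in np.arange(.03,.2,.01) for z in(.03,.09)])
    uv=proj(M['side'],P).round().astype(int); d=np.abs(A[uv[:,1],uv[:,0]]-B[uv[:,1],uv[:,0]]).max(1); print(th,uv[0],uv[-1],d.tolist())
D=(np.abs(A-B).max(2)>40);D[:, :]=D; ys,xs=np.nonzero(D[220:330,240:330]);print("changed px in gate window",len(xs))
E
python3 ang.py
```

```text
t: 32.7
position: [0.4281, -0.061, 0.0549]
ft_force: [0.0, -0.0, -0.1]
0.06 [303 284] [334 236] [2, 1, 0, 11, 4, 14, 3, 16, 3, 15, 16, 13, 9, 1, 2, 13, 11, 12, 10, 13, 10, 8, 11, 11, 10, 8, 1, 8, 10, 11, 9, 9, 9, 8]
0.0 [302 284] [331 235] [1, 1, 35, 2, 22, 0, 21, 11, 2, 8, 1, 1, 3, 6, 1, 7, 3, 8, 1, 8, 8, 62, 10, 62, 2, 61, 2, 54, 1, 106, 1, 104, 10, 107]
changed px in gate window 689
```

```bash
cat > flow.py <<'E'
from h import *
import sys
A=cv2.cvtColor(np.load(sys.argv[1]),cv2.COLOR_RGB2GRAY);B=cv2.cvtColor(np.load(sys.argv[2]),cv2.COLOR_RGB2GRAY)
h=(.515,.2048)
S=[(s,z) for s in(.05,.09,.13,.17,.21,.25) for z in(.03,.055,.095)]
uv=proj(M['side'],T([*h,.055-.05],[[-.006,-s,z] for s,z in S])).astype(np.float32)
n,st,e=cv2.calcOpticalFlowPyrLK(A,B,uv.reshape(-1,1,2),None,winSize=(11,11),maxLevel=2)
for q,a,b,ok,er in zip(S,uv,n.reshape(-1,2),st.ravel(),e.ravel()): print(q,a.round(),(b-a).round(2),ok,er.round(1))
for th in(.0,.03,.06,.09,.12,.2,.3): print(th,proj(M['side'],T([*h,.055-th],[[-.006,-.29,.1],[-.006,-.21,.095]])).round(1).tolist())
E
python3 flow.py pics/s1.npy pics/s2.npy
```

```text
(0.05, 0.03) [307. 280.] [ 1.7 -1.5] 1 3.4
(0.05, 0.055) [307. 273.] [ 1.33 -1.2 ] 1 3.8
(0.05, 0.095) [306. 262.] [ 5.57 -6.04] 1 27.8
(0.09, 0.03) [314. 271.] [ 0.83 -0.57] 1 10.7
(0.09, 0.055) [314. 265.] [-0.08  0.66] 1 4.8
(0.09, 0.095) [314. 254.] [5.39 1.06] 1 8.0
(0.13, 0.03) [322. 264.] [11.39  8.72] 1 14.1
(0.13, 0.055) [322. 257.] [ 32.77 -20.99] 1 56.5
(0.13, 0.095) [322. 246.] [  28.19 -137.34] 1 16.2
(0.17, 0.03) [330. 256.] [ 160.04 -166.41] 1 39.4
(0.17, 0.055) [330. 249.] [  69.76 -112.49] 1 30.7
(0.17, 0.095) [330. 239.] [ 53.31 -67.27] 1 39.9
(0.21, 0.03) [337. 248.] [-11.41  -8.88] 1 51.1
(0.21, 0.055) [337. 242.] [-42.28 -73.58] 1 42.6
(0.21, 0.095) [337. 231.] [ 23.13 -51.74] 1 41.1
(0.25, 0.03) [344. 241.] [ 40.19 -57.63] 1 36.5
(0.25, 0.055) [344. 235.] [22.21  6.84] 1 33.2
(0.25, 0.095) [344. 224.] [22.59  6.81] 1 5.4
0.0 [[347.1, 214.0], [334.1, 229.9]]
0.03 [[349.7, 214.9], [336.0, 230.6]]
0.06 [[352.2, 215.9], [337.8, 231.4]]
0.09 [[354.6, 217.0], [339.6, 232.2]]
0.12 [[357.1, 218.1], [341.4, 233.1]]
0.2 [[363.3, 221.2], [346.0, 235.5]]
0.3 [[370.8, 225.6], [351.3, 238.9]]
```

Tracking shows the free end moved out by about (22,7) px. So the gate reopened, and the ball had not yet given way at 12 N. I'll push again, a little higher and further, in small steps.

```bash
python3 -m creep '{"delta_pos":[[-0.6,0,-0.5],[-0.8,0,-0.5],[-0.8,0,0],[-0.8,0,0],[-0.8,0,0],[-0.8,0,0],[-0.8,0,0],[-0.8,0,0],[-0.5,0,0],[-0.3,0,0],[0,0,0]],"delta_rot":[[0,0,0],[0,0,0],[0,0,0],[0,0,0],[0,0,0],[0,0,0],[0,0,0],[0,0,0],[0,0,0],[0,0,0],[0,0,0]]}'|sed -n '1,2p;4p';python3 -m creep '{"delta_pos":[[-0.1,0,0],[-0.1,0,0],[0,0,0]],"delta_rot":[[0,0,0],[0,0,0],[0,0,0]]}'|sed -n '1,2p;4p';python3 -m creep '{"delta_pos":[[-0.1,0,0],[-0.1,0,0],[0,0,0]],"delta_rot":[[0,0,0],[0,0,0],[0,0,0]]}'|sed -n '1,2p;4p'
```

```text
t: 34.12
position: [0.4955, -0.0567, 0.0643]
ft_force: [-0.2, 0.3, -0.0]
t: 34.5
position: [0.4974, -0.0566, 0.0643]
ft_force: [-0.1, 0.1, -0.3]
t: 34.88
position: [0.4995, -0.0565, 0.0643]
ft_force: [-0.5, 0.1, -0.2]
```

```bash
python3 -m creep '{"delta_pos":[[-0.1,0,0],[-0.1,0,0],[0,0,0]],"delta_rot":[[0,0,0],[0,0,0],[0,0,0]]}'|sed -n '1,2p;4p';python3 -m creep '{"delta_pos":[[-0.1,0,0],[-0.1,0,0],[0,0,0]],"delta_rot":[[0,0,0],[0,0,0],[0,0,0]]}'|sed -n '1,2p;4p';python3 -m creep '{"delta_pos":[[-0.1,0,0],[-0.1,0,0],[0,0,0]],"delta_rot":[[0,0,0],[0,0,0],[0,0,0]]}'|sed -n '1,2p;4p'
```

```text
t: 35.25
position: [0.5009, -0.0564, 0.0642]
ft_force: [-2.2, 0.1, 0.8]
t: 35.62
position: [0.5015, -0.0564, 0.0641]
ft_force: [-5.5, -1.1, 4.0]
t: 36.0
position: [0.5018, -0.0564, 0.0639]
ft_force: [-8.2, -1.3, 6.7]
```

The upward force shows the widening finger root still pressing on the gate's top edge. I'll back off slightly, raise the tool so only the straight fingertip bears, and push again.

```bash
python3 -m creep '{"delta_pos":[[1.0,0,0],[0.6,0,-0.8],[0,0,-0.7],[-0.6,0,0],[-0.3,0,0],[0,0,0]],"delta_rot":[[0,0,0],[0,0,0],[0,0,0],[0,0,0],[0,0,0],[0,0,0]]}'|sed -n '1,2p;4p';python3 -m creep '{"delta_pos":[[-0.2,0,0],[-0.2,0,0],[0,0,0]],"delta_rot":[[0,0,0],[0,0,0],[0,0,0]]}'|sed -n '1,2p;4p';python3 -m creep '{"delta_pos":[[-0.1,0,0],[-0.1,0,0],[0,0,0]],"delta_rot":[[0,0,0],[0,0,0],[0,0,0]]}'|sed -n '1,2p;4p';python3 -m creep '{"delta_pos":[[-0.1,0,0],[-0.1,0,0],[0,0,0]],"delta_rot":[[0,0,0],[0,0,0],[0,0,0]]}'|sed -n '1,2p;4p'
```

```text
t: 36.75
position: [0.499, -0.0565, 0.0792]
ft_force: [-0.0, -0.3, 0.1]
t: 37.12
position: [0.5012, -0.0563, 0.079]
ft_force: [-2.8, -0.3, 1.0]
t: 37.5
position: [0.5017, -0.0563, 0.0789]
ft_force: [-7.4, -0.8, 4.5]
t: 37.88
position: [0.5021, -0.0563, 0.0789]
ft_force: [-9.6, -1.3, 8.2]
```

```bash
python3 -m creep '{"delta_pos":[[0,0,-0.2],[0,0,0]],"delta_rot":[[0,0,0],[0,0,0]]}'|sed -n '1,2p;4p';python3 -m creep '{"delta_pos":[[0,0,-0.2],[0,0,0]],"delta_rot":[[0,0,0],[0,0,0]]}'|sed -n '1,2p;4p';python3 -m creep '{"delta_pos":[[-0.1,0,-0.1],[0,0,0]],"delta_rot":[[0,0,0],[0,0,0]]}'|sed -n '1,2p;4p'
```

```text
t: 38.12
position: [0.5018, -0.056, 0.0796]
ft_force: [-7.7, -0.7, -1.0]
t: 38.38
position: [0.5017, -0.0555, 0.0813]
ft_force: [-7.6, 0.2, -2.2]
t: 38.62
position: [0.5017, -0.0554, 0.0818]
ft_force: [-7.9, 0.2, -4.6]
```

```bash
python3 -m creep '{"delta_pos":[[-0.1,0,0],[-0.1,0,0],[0,0,0]],"delta_rot":[[0,0,0],[0,0,0],[0,0,0]]}'|sed -n '1,2p;4p';python3 -m creep '{"delta_pos":[[-0.1,0,0],[0,0,0]],"delta_rot":[[0,0,0],[0,0,0]]}'|sed -n '1,2p;4p';python3 -m creep '{"delta_pos":[[-0.1,0,0],[0,0,0]],"delta_rot":[[0,0,0],[0,0,0]]}'|sed -n '1,2p;4p'
```

```text
t: 39.0
position: [0.5022, -0.0554, 0.0818]
ft_force: [-11.1, -0.0, -0.9]
t: 39.25
position: [0.5024, -0.0554, 0.0817]
ft_force: [-13.2, -0.2, -0.0]
t: 39.5
position: [0.5026, -0.0554, 0.0817]
ft_force: [-13.8, -0.5, 2.6]
```

```bash
python3 -c "
from plant import robot;import numpy as np
np.save('pics/s3.npy',robot.grab_frame('side'));np.save('pics/c3.npy',robot.grab_frame('scene'))"
python3 -m creep '{"delta_pos":[[0.5,0,0],[2,0,0],[3,0,0],[3,0,0],[3,0,0],[2,0,0],[0,0,0],[0,0,0]],"delta_rot":[[0,0,0],[0,0,0],[0,0,0],[0,0,0],[0,0,0],[0,0,0],[0,0,0],[0,0,0]]}'|sed -n '1,2p;4p'
python3 -c "
from plant import robot;import numpy as np
np.save('pics/s4.npy',robot.grab_frame('side'));np.save('pics/c4.npy',robot.grab_frame('scene'))"
cat > strap.py <<'E'
from h import *
g=lambda f:cv2.cvtColor(cv2.cvtColor(np.load(f),cv2.COLOR_RGB2BGR),cv2.COLOR_BGR2GRAY).astype(np.float32)
h=(.515,.2048)
im0=cv2.cvtColor(cv2.imread('pics/side0.png'),cv2.COLOR_BGR2GRAY).astype(np.float32)
S,Z=np.meshgrid(np.arange(.012,.13,.003),np.arange(.012,.098,.003));P=np.c_[np.full(S.size,-.006),-S.ravel(),Z.ravel()]
def rect(im,th):
    uv=proj(M['side'],T([*h,.055-th],P)).astype(np.float32).reshape(*S.shape,2); return cv2.remap(im,uv[...,0],uv[...,1],cv2.INTER_LINEAR)
ref=rect(im0,.915)
for f in('s1','s2','s3','s4'):
    im=g(f'pics/{f}.npy');c=[(np.corrcoef(ref.ravel(),rect(im,t).ravel())[0,1],t) for t in np.arange(-.1,.8,.02)]
    print(f,[(round(float(a),2),round(float(b),2)) for a,b in sorted(c)[::-1][:4]])
# scene: gate between posts, changed pixels around the gate's middle
A,B=np.load('pics/c3.npy').astype(int),np.load('pics/c4.npy').astype(int)
for th in(.03,.3):
    uv=proj(M['scene'],T([*h,.055-th],[[0,-s,.1] for s in np.arange(.03,.21,.02)])).round().astype(int); print(th,np.abs(A-B).max(2)[uv[:,1],uv[:,0]].tolist())
E
python3 strap.py
```

```text
t: 40.6
position: [0.3788, -0.0639, 0.0848]
ft_force: [-0.1, -1.1, -0.1]
s1 [(0.86, 0.02), (0.86, 0.0), (0.75, -0.02), (0.74, 0.04)]
s2 [(0.93, 0.02), (0.85, 0.0), (0.84, 0.04), (0.73, -0.02)]
s3 [(0.87, 0.0), (0.86, 0.02), (0.77, -0.02), (0.73, 0.04)]
s4 [(0.94, 0.02), (0.86, 0.0), (0.85, 0.04), (0.73, -0.02)]
0.03 [1, 101, 103, 105, 101, 101, 100, 100, 100]
0.3 [102, 102, 3, 2, 3, 102, 103, 105, 103]
```

Both after-release frames match the gate at about 0.02 rad (correlation 0.94), so it stays shut and my earlier "reopened" reading was wrong. I'll lift clear and check once more before handing in.

```bash
python3 -m creep '{"delta_pos":[[0,0,-2],[0,0,-4],[0,0,-4],[0,0,-2],[0,0,0],[0,0,0],[0,0,0],[0,0,0]],"delta_rot":[[0,0,0],[0,0,0],[0,0,0],[0,0,0],[0,0,0],[0,0,0],[0,0,0],[0,0,0]]}'|sed -n '1,2p;4p'
python3 -c "
from plant import robot;import numpy as np
np.save('pics/s4.npy',robot.grab_frame('side'))"
python3 strap.py | sed -n 4p; python3 - <<'E'
import sys; sys.path.insert(0,'.')
from h import *
im=robot.grab_frame('scene'); g=im.max(2)
for n,p in(("p0",(.6035,.1596)),("p1",(.6076,.0847)),("p2",(.6117,.0098))):
    u,v=proj(M['scene'],[*p,.097])[0]; w=g[int(v)-12:int(v)+13,int(u)-12:int(u)+13]<45; ys,xs=np.nonzero(w)
    print(n,(u,v),"dark centroid",xs.mean()+int(u)-12,ys.mean()+int(v)-12,w.sum())
E
```

```text
t: 41.7
position: [0.376, -0.0636, 0.2034]
ft_force: [-0.1, -0.8, -0.4]
s4 [(0.94, 0.02), (0.86, 0.0), (0.86, 0.04), (0.73, -0.02)]
p0 (np.float64(370.07456076114033), np.float64(230.93593292086308)) dark centroid 369.0914285714286 232.09142857142857 175
p1 (np.float64(347.65773403336266), np.float64(237.47392232102519)) dark centroid 347.61581920903956 238.80225988700565 177
p2 (np.float64(324.78160926773586), np.float64(244.1458684912261)) dark centroid 325.51977401129943 245.33898305084745 177
```

The gate still reads shut at 0.02 rad, and all three caps line up with their pads.

```bash
python3 -c "
from plant import robot;print(robot.job_done())"
```

```text
the job is handed in; nothing more can be done
None
```

Job handed in at about 42 s: both loose jars stand upright within about 1–2 mm of their pad centres, and the gate stayed shut (about 0.02 rad) after the arm backed off, though I never felt a distinct click; the highest force I read while pushing it was about 16 N.

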